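# Lock out the gas and show the burner cap to the inspection camera

### The arm

A 6-joint arm with a two-finger parallel gripper is mounted at the origin on the work surface. World frame = base frame: x ahead of the robot, y to its left, z up, the work surface at z = 0. Lengths are in mm, angles in rad, forces in N, time in s.
With the tool pointing down it reaches from about 275 to 850 mm from the base axis. Payload 19 kg.
Tool frame: the origin (TCP) lies midway between the tips of the shut fingers; the grasp point (between the pads) lies behind it (ctrl.pinch_z is the z of the grasp point in the tool frame, in mm); z points along the fingers, y is the direction in which the jaws open and shut (so a half turn about z gives the same grasp; the last joint's range is limited). The gripper opens to 85 mm and grips with 20 to 120 N. Pads are 22 mm wide; open, the fingers measure 114 mm over their backs; the gripper's body (76 mm by 85 mm) begins 54 mm behind the grasp point. The pads swing forward as they close: fully open they stand 13 mm farther back than shut.
Start: joints at [-1.34, 0.15, 1.437, -0, 1.554, -0.134], TCP at [205.111, -537.14, 231.267] pointing down, gripper open.
Joint ranges: [-2.8, 2.8], [-0.68, 2.1], [0.12, 2.68], [-1.39, 4.53], [0.16, 2.79], [-2.81, 2.81]. Speed limits (rad/s): [1.89, 1.89, 2.22, 3.01, 3.01, 3.01].

### API

Orientations are given as a rotation vector (axis times angle).
In Python, from bench import ctrl gives the robot as it stands.
- The arm moves only by the shell command python3 -m pendant 'ROWS' [FORCE]. ROWS is JSON, a list of rows, each a list of 3 entries, a list of its own where there are three numbers: the shift along the tool's x, y, z in mm, then the turn about the tool's z in rad, then the gripper command: -1 is fully open, 1 is shut, values between are in proportion. A call has 1 to 5 rows; each row is the pose to reach, as a shift and turn from the pose commanded when the call began, along the tool's axes at that moment; what a row does not reach only later rows make up. A row lasts 1/8 s, in which the tool goes at most 62.5 mm and 10.7 degrees, less where a joint would pass 70% of its speed; a pose out of reach is approached as far as the arm can. A call with a gripper value outside its range is refused whole. The fingers move at their own pace and stop on an object; FORCE is the grip in N (left out, the last holds). Time passes only in rows, so rows that repeat a pose let the fingers close. It gives the time, the measured TCP pose, the force and the opening at its end, in the units of the state.
- ctrl.read_state(): the state, without advancing time (a new reading comes with each control period).
- ctrl.capture(name): name is "side" or "top"; returns the picture (384x512x3 uint8, blue, green, red); there is no depth.
- ctrl.calibration(name): a dict with "fx", "fy", "cx", "cy" (pixels), "R" (3x3) and "t" (3): a world point X has camera coordinates R X + t. Camera axes: x right, y down, z forward; pixel columns grow to the right and rows downward; lengths in mm; the calibration is good to about 2 mm. A picture is of the moment at which its call begins. calibration takes no time and is no camera call.
- ctrl.sign_off(): hands the job in, once; it reports no verdict.
The state is a dict: "clock": time; "qpos": joint angles; "joint_vel": joint speeds; "tau": joint torques, N m; "tcp_pos": TCP position; "tcp_rot": TCP orientation; "force": force on the tool from outside, world axes, zero at the start; "wrist_torque": the same for the moment, N m; "finger_gap": finger opening in mm.
Only numpy, scipy, OpenCV 4.12 (cv2) and the standard library are available. Lean on these libraries where they do the work, as an engineer would, in place of code of your own. Each camera call takes 0.05 s, during which the arm holds its last target. There are 200 camera calls.

### The job

Make the small gas hob safe and then show its burner cap to the inspection camera: push the blue key from the wooden holder fully into the slot of the red rotor on the isolator box, turn it clockwise to its stop so that the gas is off, and leave the key there. Only then lift the round dark burner cap off the burner and hold it still in the air, its underside facing the camera lens squarely, centred, with the middle of the underside 12 cm in front of the lens; finish while holding it there, do not put it down or let go. Do not bump the camera, and leave the mug, the spoon and the spice jar where they are.

Things in the scene. Friction and masses are not known exactly. Their poses are not given: they have to be found in the camera images.
- key: Key, 60 mm tall, upright in the holder. Steel tang 6 (x) by 22 (y) mm, 24 mm long; above it the blue grip 12 (x) by 40 (y) mm, 36 mm high (z = 24 to 60 mm), its bottom a shoulder that rests on the holder's or rotor's top. Origin at the centre of the tang's lower end, z up. 50 g. Half a turn about z gives the same key. Fully in the rotor, its origin lies 24 mm below point slot.
- holder: Fixed wooden block 60 (x) by 70 (y) by 34 mm high with a slot 9 by 25 mm, 28 mm deep, long side along y, in its top; the key stands in it, shoulder on the top face. Origin at the centre of the underside. It stands at the robot's left or right.
- slot (a point): Mouth of the key slot, centre of the top of the red rotor (36 x 50 x 26 mm) on the grey isolator box (95 x 95 x 40 mm, fixed, left or right, across from the camera); 67 mm above the worktop. Slot 8 (x) by 24 (y) mm, mouth chamfered 2 mm, 26 mm deep, straight down; long side along the point's y, z up. Axes turn with the rotor, about the vertical through this point.
- rotor (a joint): Angle of the rotor, rad: 0 = gas fully on, 1.57 = stop, gas off (the rotor's white mark points at the green dot at 0, at the red dot at the stop). Grows clockwise seen from above. Starts at 0.1 to 0.45 and stays where it is left; friction about 0.06 N m; the key has about 0.1 rad of play in the slot.
- cap: Burner cap, dark steel disc, 56 mm diameter, 12 mm thick (z = 6 to 18 mm), with a brass boss (18 mm diameter, 6 mm high) under its middle. Origin at the centre of the boss's lower end, z out of the top. 140 g. Lies loose on the burner ring (50 mm outside, 23 mm inside, 22 mm high), boss in the ring, overhanging it 3 mm all round; disc underside 97 mm above the worktop.
- cap_under (a point): Middle of the disc's underside (6 mm above the cap's origin), axes as the cap's: the point to put 120 mm in front of the lens.
- hob: White portable hob, fixed, 290 x 290 mm, its top 75 mm above the worktop. Origin at the centre of its underside; the burner's centre lies 20 mm ahead along its x axis.
- camera: Stand of the inspection camera, fixed: black round foot of 80 mm diameter with a post. Origin at the centre of its underside. Carries the head.
- camera_head: White camera head, 44 x 60 x 34 mm, with a black lens tube 12 mm long. Origin at the centre of the lens's front, 105 mm above the worktop; z axis = where the lens looks: 55 degrees above level, roughly back towards the robot's side of the table (horizontally along minus x of the stand).
- focus (a point): Point on the lens's line of sight 120 mm in front of it, about 203 mm above the worktop; axes as the camera head's. The middle of the cap's underside belongs here, with the cap's z axis along this z axis.
- mug: Bystander: blue ceramic mug, 76 mm diameter, 85 mm high, handle at +y; origin under its centre. It stands on the other side from the holder.
- spoon: Bystander: spoon, 150 mm long, lying along its x axis on the worktop, far right.
- jar: Bystander: amber spice jar, 48 mm diameter, 90 mm high; origin under its centre; far left.
Not all that is in view belongs to the job. What is shaped like the camera but orange or turquoise is not meant.

How it is judged (in metres and radians):
On the way, in this order (a step that is already met when the one before it is completed fails the run):
1. the key is fully in the rotor's slot (horizontal distance between key and slot below 0.005 m and z of key in the frame of slot below -0.018 m and angle between key's own z axis and vertical below 0.15 rad), for 0.2 s.
2. with the key in it, the rotor is turned to the stop: gas off (all of step 1 and value of joint rotor above 1.4 rad), for 0.2 s.
3. the cap is lifted clear of the burner in the gripper (height (world z) of cap above 0.13 m and contact force between the fingers and cap above 1 N), for 0.2 s.
At the end, for the whole second after the job is handed in: Rotor above 1.4 rad, key left fully in the slot and released; cap held still by the fingers alone, over 150 mm up, the middle of its underside within 20 mm of the point 120 mm in front of the lens, underside facing the lens square within 12 degrees (all of step 2 and contact force between the fingers and key below 0.2 N and distance between cap_under and focus below 0.02 m and angle between the z axis of cap and the z axis of camera_head, either way round below 0.21 rad and angle between cap's own z axis and vertical below 1.2 rad and height (world z) of cap above 0.15 m and contact force between the fingers and cap above 1 N and contact force between cap and camera below 0.1 N and linear speed of cap below 0.02 m/s and angular speed of cap below 0.2 rad/s); the arm keeps its last pose, push and grip.
It fails at once if the cap is taken off before the gas is off (distance of cap from where it was at the start of the episode above 0.02 m and value of joint rotor below 1.35 rad).
It fails at once if the camera is bumped (contact force between camera and the arm above 3 N or contact force between camera and the fingers above 3 N or contact force between camera and cap above 3 N or contact force between camera and key above 3 N).
It fails at once if the mug, spoon or jar is pushed away or knocked over (distance of any of mug, spoon, jar from where it was at the start of the episode above 0.03 m or angle between any of mug, jar's own z axis and vertical above 0.5 rad).
It also fails if it takes over 69 s, if anything falls off the work surface, if the arm or the gripper's body presses on something with over 40 N, if the wrist force passes 120 N, or if a joint passes its speed limit or range.

## Working session

There is one attempt and no reset: what is moved stays moved. The work goes in short steps, Python scripts to look and compute and a shell command to move; the robot and the scene stay as the last step left them, time stands still between calls to the robot, and variables do not carry over. Pictures are saved under pics/ and viewed, about 8 in all and at most 12, crops included, and the job is handed in when it is done.

```bash
ls; mkdir -p pics; python3 - <<'E'
from bench import ctrl
import cv2,numpy as np
a=ctrl.capture("top");b=ctrl.capture("side")
cv2.imwrite("pics/top0.png",a);cv2.imwrite("pics/side0.png",b)
print(ctrl.read_state(),ctrl.pinch_z)
for n in("top","side"):
    c=ctrl.calibration(n);print(n,c, -np.array(c["R"]).T@np.array(c["t"]))
E
```

```text
pics
{'clock': 0.1, 'qpos': array([-1.33998328e+00,  1.50969264e-01,  1.43797890e+00, -3.28440147e-05,
        1.55379142e+00, -1.34028139e-01]), 'joint_vel': array([-5.11164850e-04, -4.84179198e-04, -4.80064482e-05, -9.44232603e-04,
       -1.31474917e-03,  3.39673114e-04]), 'tau': array([ 5.36871332e-03, -7.14379478e+01, -5.71796179e+01, -2.76671371e-04,
        7.09589964e-03,  2.86845261e-05]), 'tcp_pos': array([ 205.06453362, -536.94738724,  230.7109391 ]), 'tcp_rot': array([-3.08834045e+00, -5.69711345e-01,  1.38621990e-04]), 'force': array([ 0.57912055, -0.11963631, -0.50478402]), 'wrist_torque': array([-0.02603952,  0.00733688, -0.0055643 ]), 'finger_gap': 85.41111293717537} -18.700000000000003
top {'fx': 479.7934462831267, 'fy': 479.7934462831267, 'cx': 261.0338419748189, 'cy': 191.8161874866212, 'R': array([[ 0.01526029, -0.99987763,  0.0034433 ],
       [-0.99105541, -0.01558207, -0.13253818],
       [ 0.13257561, -0.00138993, -0.99117192]]), 't': array([   4.43380094,  546.34033577, 1824.22266941])} [ 299.53844956   15.48191166 1880.51397131]
side {'fx': 398.67395381200816, 'fy': 398.67395381200816, 'cx': 257.48632370229825, 'cy': 189.2907652585755, 'R': array([[-0.96904497, -0.24624126,  0.01780712],
       [-0.19695141,  0.7275479 , -0.65717897],
       [ 0.14886905, -0.64034311, -0.75352419]]), 't': array([ 529.28134967,  190.89373475, 1135.58395561])} [381.44091826 718.60993424 971.7163545 ]
```

View pics/top0.png

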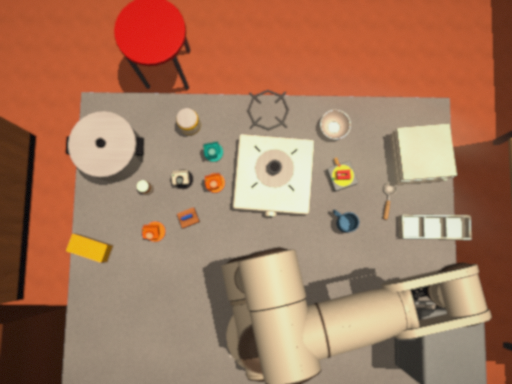

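View pics/side0.png

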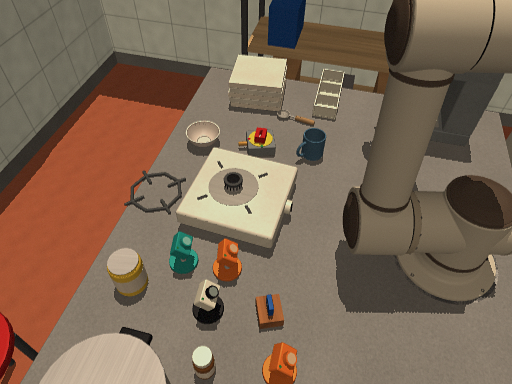

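Top: holder with key about (188,217), isolator (342,175), white camera head (181,179), burner cap (274,168), mug (345,222). Side: key (270,308), rotor (261,136), cap (233,181), camera head (208,295). Next, enlarged crops in one composite.

```bash
python3 - <<'E'
import cv2,numpy as np
a=cv2.imread("pics/top0.png");b=cv2.imread("pics/side0.png")
def crop(im,x,y,w,h,s): 
    c=cv2.resize(im[y:y+h,x:x+w],None,fx=s,fy=s,interpolation=cv2.INTER_CUBIC)
    return c
# 2 rows x 3 tiles of 264x296
T=[crop(a,172,200,33,37,8),crop(a,326,157,33,37,8),crop(a,164,160,33,37,8),
   crop(b,246,282,44,49,6),crop(b,238,118,44,49,6),crop(b,187,275,44,49,6)]
T=[cv2.resize(t,(264,296)) for t in T]
cv2.imwrite("pics/crops.png",np.vstack([np.hstack(T[:3]),np.hstack(T[3:])]))
E
```

```text
(no output)
```

View pics/crops.png

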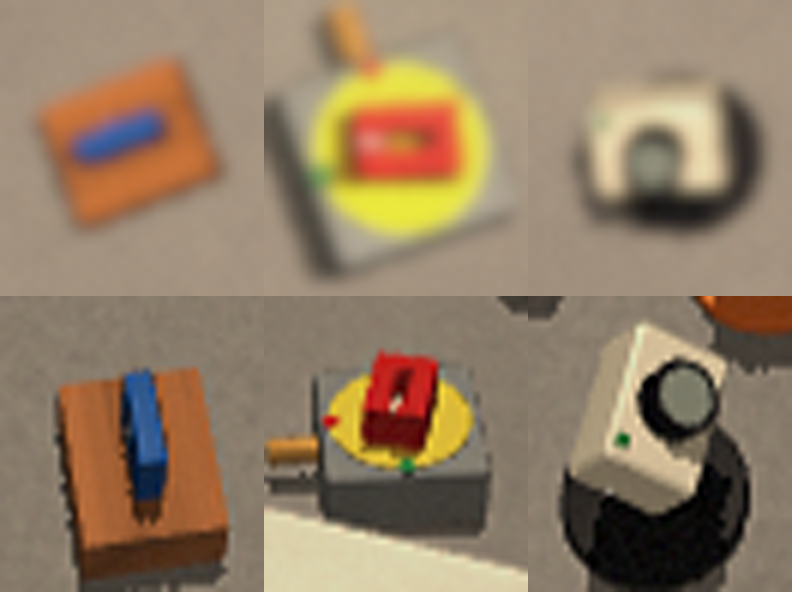

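```bash
cat > h.py <<'E'
import cv2,numpy as np
from bench import ctrl
from scipy.optimize import minimize
S=8
C={n:ctrl.calibration(n) for n in("top","side")}
def proj(n,P):
    c=C[n];q=np.asarray(P,float)@np.array(c["R"]).T+np.array(c["t"])
    return np.c_[c["fx"]*q[:,0]/q[:,2]+c["cx"],c["fy"]*q[:,1]/q[:,2]+c["cy"]]
def ray(n,uv,z):
    c=C[n];R=np.array(c["R"]);o=-R.T@np.array(c["t"])
    d=R.T@np.array([(uv[0]-c["cx"])/c["fx"],(uv[1]-c["cy"])/c["fy"],1]);return o+d*(z-o[2])/d[2]
def tri(uvt,uvs):
    A=[];b=[]
    for n,uv in(("top",uvt),("side",uvs)):
        c=C[n];R=np.array(c["R"]);o=-R.T@np.array(c["t"])
        d=R.T@np.array([(uv[0]-c["cx"])/c["fx"],(uv[1]-c["cy"])/c["fy"],1]);d/=np.linalg.norm(d)
        M=np.eye(3)-np.outer(d,d);A.append(M);b.append(M@o)
    X=np.linalg.solve(sum(A),sum(b));return X,[proj("top",X[None])[0]-uvt,proj("side",X[None])[0]-uvs]
def mask(im,box,cls):
    x,y,w,h=box;c=cv2.resize(im[y:y+h,x:x+w],None,fx=S,fy=S,interpolation=cv2.INTER_CUBIC)
    B,G,R=[c[...,i].astype(int) for i in range(3)];L=(R+G+B)/3
    m={"blue":B>R+20,"red":(R-G>70)&(R-B>50),"white":(L>165)&(R>160),"dark":L<85,"brown":(R-B>55)|(B>R+20)}[cls].astype(np.uint8)
    if cls!="white":
        k,lab,st,_=cv2.connectedComponentsWithStats(m);m=(lab==1+st[1:,4].argmax()).astype(np.uint8)
        cs,_=cv2.findContours(m,cv2.RETR_EXTERNAL,cv2.CHAIN_APPROX_NONE);cv2.drawContours(m,cs,-1,1,-1)
    return m
def rend(n,box,polys):
    x,y,w,h=box;m=np.zeros((h*S,w*S),np.uint8)
    for P,v in polys:
        p=((proj(n,P)-[x,y]+.5)*S-.5).astype(np.float32)
        cv2.fillConvexPoly(m,np.round(cv2.convexHull(p)*16).astype(int),v,shift=4)
    return m
def boxpts(dx,dy,z0,z1): return np.array([[a*dx/2,b*dy/2,z] for a in(-1,1) for b in(-1,1) for z in(z0,z1)])
def circ(r,z): t=np.arange(0,2*np.pi,.2);return np.c_[r*np.cos(t),r*np.sin(t),0*t+z]
def place(P,x,y,z,yaw):
    c,s=np.cos(yaw),np.sin(yaw);return P@np.array([[c,s,0],[-s,c,0],[0,0,1]])+[x,y,z]
def fit(masks,model,p0,step):
    """masks {view:(box,mask)}; model(p)->polys"""
    bl=lambda m:cv2.GaussianBlur(m.astype(np.float32),(0,0),5)
    T={n:bl(m) for n,(b,m) in masks.items()}
    f=lambda p:sum(((bl(rend(n,masks[n][0],model(p)))-T[n])**2).sum()/T[n].sum() for n in T)
    sx=np.vstack([p0]+[np.array(p0)+np.eye(len(p0))[i]*step[i] for i in range(len(p0))])
    r=minimize(f,p0,method="Nelder-Mead",options=dict(initial_simplex=sx,xatol=.02,fatol=1e-5,maxiter=600))
    return r.x,r.fun
E
cat > m1.py <<'E'
from h import *
I={"top":cv2.imread("pics/top0.png"),"side":cv2.imread("pics/side0.png")}
def headpolys(p):
    x,y,z,yaw=p;zz=np.array([-np.cos(yaw)*np.cos(np.radians(55)),-np.sin(yaw)*np.cos(np.radians(55)),np.sin(np.radians(55))])
    yy=np.array([np.sin(yaw),-np.cos(yaw),0]);xx=np.cross(yy,zz);R=np.c_[xx,yy,zz];o=np.array([x,y,z])
    return [(boxpts(44,60,-46,-12)@R.T+o,1),(np.vstack([circ(13,-12),circ(13,0)])@R.T+o,0)]
J={"key":("blue",dict(top=(174,202,30,30),side=(252,285,36,45)),lambda p:[(place(boxpts(12,40,0,36),*p),1)],34),
"holder":("brown",dict(top=(172,202,32,30),side=(246,282,46,49)),lambda p:[(place(boxpts(60,70,-34,0),*p),1)],34),
"rotor":("red",dict(top=(330,166,24,20),side=(250,122,22,24)),lambda p:[(place(boxpts(36,50,-26,0),*p),1)],67),
"cap":("dark",dict(top=(262,156,26,26),side=(218,166,32,32)),lambda p:[(np.vstack([circ(28,0),circ(28,12)])+p[:3],1)],97),
"head":("white",dict(top=(166,162,30,30),side=(190,275,34,40)),headpolys,105)}
vis=[]
for k,(cls,bx,mod,z0) in J.items():
    ms={n:(b,mask(I[n],b,cls)) for n,b in bx.items()}
    g=ray("top",(bx["top"][0]+bx["top"][2]/2,bx["top"][1]+bx["top"][3]/2),z0)
    ys=[0] if k=="cap" else ([-.5,-.2,.1,.4] if k=="head" else [-.6,-.2,.2,.6])
    def run(mm):
        st=[10,10,8,.2][:3 if k=="cap" else 4]
        best=min((fit(mm,mod,[g[0],g[1],z0]+([y] if k!="cap" else []),st) for y in ys),key=lambda r:r[1]);return best
    p,e=run(ms);print(k,p.round(3),round(e,4))
    for n in ms:
        b=ms[n]; 
        mf=lambda q:mod([q[0],q[1],z0]+([p[3]] if k!="cap" else []))
        q,e1=fit({n:b},mf,p[:2],[5,5]);print("   ",n,"only at z",z0,q.round(1),round(e1,4))
        x,y,w,h=b[0];c=cv2.resize(I[n][y:y+h,x:x+w],None,fx=S,fy=S,interpolation=cv2.INTER_CUBIC)
        for m,col in((b[1],(0,255,0)),(rend(n,b[0],mod(p)),(255,0,255))):
            cs,_=cv2.findContours(m,cv2.RETR_LIST,cv2.CHAIN_APPROX_NONE);cv2.drawContours(c,cs,-1,col,1)
        t=np.zeros((290,155,3),np.uint8);s=min(155/c.shape[1],290/c.shape[0]);c=cv2.resize(c,None,fx=s,fy=s);t[:c.shape[0],:c.shape[1]]=c;vis.append(t)
cv2.imwrite("pics/fit.png",np.vstack([np.hstack(vis[0::2]),np.hstack(vis[1::2])]))
E
python3 m1.py
```

```text
key [4.42127e+02 2.95691e+02 4.29620e+01 3.39000e-01] 0.3165
    top only at z 34 [443.6 296.3] 0.2365
    side only at z 34 [442.6 291.5] 0.0504
holder [4.42971e+02 2.93637e+02 5.00530e+01 3.86000e-01] 0.4351
    top only at z 34 [445.2 296.8] 0.0099
    side only at z 34 [444.3 284.6] 0.3881
rotor [ 6.15631e+02 -3.02933e+02  7.20710e+01  1.05000e-01] 0.0799
    top only at z 67 [ 617.3 -303.7] 0.0464
    side only at z 67 [ 616.5 -308.3] 0.0222
cap [632.111 -33.993  85.501] 0.5296
    top only at z 97 [631.3 -33.4] 0.3662
    side only at z 97 [628.8 -24.9] 0.1671
head [ 5.74031e+02  3.21150e+02  1.08232e+02 -8.50000e-02] 2.0133
    top only at z 105 [574.7 322.5] 0.3582
    side only at z 105 [573.7 318.6] 1.6113
```

View pics/fit.png

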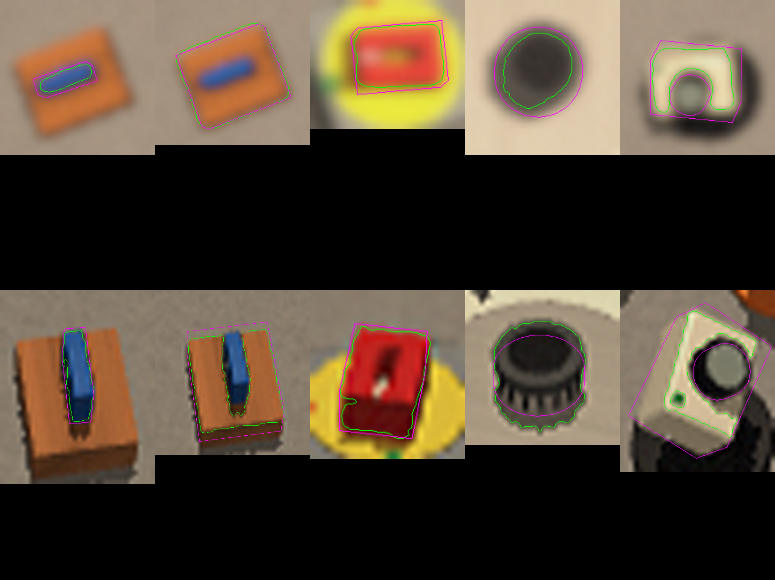

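Fits sit on the objects, but several masks are too tight (key/cap/rotor top, head side face). I'll adjust thresholds and use the lit front face only for the head in the side view.

```bash
sed -i 's/"blue":B>R+20/"blue":B>R-15/;s/"red":(R-G>70)&(R-B>50)/"red":(R-G>45)\&(R-B>35)\&(G<110)/;s/"dark":L<85/"dark":L<115/;s/"white":(L>165)&(R>160)/"white":(L>172)\&(R>170)/;s/(R-B>55)|(B>R+20)/(R-B>42)|(B>R)/' h.py
sed -i 's/model(p)))-T/model(p,n)))-T/' h.py
sed -i 's/lambda p:\[/lambda p,n:[/g;s/def headpolys(p):/def headpolys(p,n):/;s/boxpts(44,60,-46,-12)@R.T+o,1)/boxpts(44,60,-46 if n=="top" else -12.1,-12)@R.T+o,1)/;s/circ(28,0),circ(28,12)/circ(28,0),circ(28,12),circ(25,-22)/;s/lambda q:mod(\[q\[0\],q\[1\],z0\]+(\[p\[3\]\] if k!="cap" else \[\]))/lambda q,n:mod([q[0],q[1],z0]+([q[2]] if k!="cap" else []),n)/;s/fit({n:b},mf,p\[:2\],\[5,5\])/fit({n:b},mf,[p[0],p[1]]+([p[3]] if k!="cap" else []),[5,5,.1][:2 if k=="cap" else 3])/;s/mod(p)),(255/mod(p,n)),(255/' m1.py
sed -i 's/q.round(1)/q.round(2)/;s/fit.png/fit2.png/' m1.py
python3 m1.py
```

```text
key [4.42668e+02 2.95425e+02 4.25250e+01 3.83000e-01] 0.0666
    top only at z 34 [4.4393e+02 2.9637e+02 3.8000e-01] 0.0474
    side only at z 34 [4.4283e+02 2.9177e+02 3.7000e-01] 0.0058
holder [4.42118e+02 2.95480e+02 4.41650e+01 3.91000e-01] 0.2541
    top only at z 34 [4.4517e+02 2.9611e+02 4.2000e-01] 0.066
    side only at z 34 [4.4187e+02 2.9099e+02 3.9000e-01] 0.1766
rotor [ 6.14157e+02 -2.99739e+02  7.32980e+01  1.04000e-01] 0.186
    top only at z 67 [ 6.1487e+02 -3.0084e+02  1.4000e-01] 0.176
    side only at z 67 [ 6.1570e+02 -3.0663e+02  8.0000e-02] 0.0041
cap [631.172 -32.017  97.529] 0.0978
    top only at z 97 [631.24 -31.55] 0.0493
    side only at z 97 [631.2  -32.06] 0.0488
head [5.76674e+02 3.19424e+02 1.08441e+02 1.68000e-01] 1.0047
    top only at z 105 [5.7514e+02 3.1978e+02 2.3000e-01] 0.4985
    side only at z 105 [5.7778e+02 3.1755e+02 1.5000e-01] 0.4649
```

View pics/fit2.png

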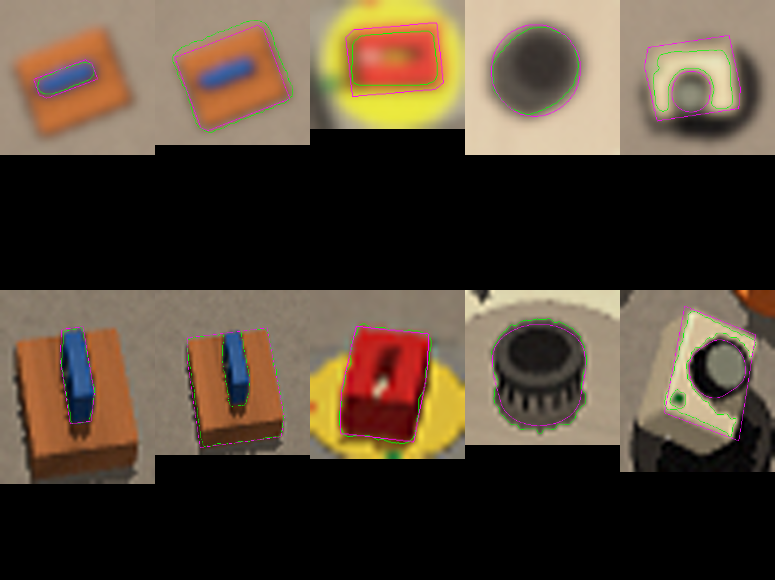

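Good: cap agrees in both views at its given height, and key/rotor fits are tight in the side view (a ~4 mm y bias between cameras, which I'll resolve against the gripper). Moving over to the key.

```bash
cat >> h.py <<'E'
def tool():
    s=ctrl.read_state();R=cv2.Rodrigues(np.array(s["tcp_rot"]))[0];return s,R
def togo(xyz,yawy):
    """shift in tool axes and turn to bring TCP to xyz with tool y at yaw (mod pi)"""
    s,R=tool();d=R.T@(np.array(xyz)-s["tcp_pos"]);y=np.arctan2(R[1,1],R[0,1]);t=-(yawy-y);t=(t+np.pi/2)%np.pi-np.pi/2
    print("t",round(s["clock"],2),"tcp",s["tcp_pos"].round(1),"yawy",round(y,3),"q6",s["qpos"][5].round(2),"F",s["force"].round(1),"gap",round(s["finger_gap"],1),"| go",d.round(1),"turn",round(t,3),"tilt",R[2].round(3))
E
python3 -m pendant '[[[34,-46,0],0,-1],[[69,-92,0],0,-1],[[104,-138,0],0,-1],[[138,-184,0],0,-1],[[173,-230,0],0,-1]]' 20
python3 -m pendant '[[[34,-46,0],0,-1],[[69,-92,0],0,-1],[[104,-138,0],0,-1],[[138,-184,0],0,-1],[[173,-230,0],0,-1]]'
python3 -m pendant '[[[34,-46,0],0,-1],[[69,-92,0],0,-1],[[104,-138,0],0,-1],[[138,-184,0],0,-1],[[173,-230,0],0,-1]]'
python3 -m pendant '[[[0,0,0],-0.18,-1],[[0,0,0],-0.36,-1],[[0,0,0],-0.54,-1],[[0,0,0],-0.72,-1],[[0,0,0],-0.79,-1]]'
python3 -m pendant '[[[0,0,0],-0.18,-1],[[0,0,0],-0.36,-1],[[0,0,0],-0.54,-1],[[0,0,0],-0.72,-1],[[0,0,0],-0.79,-1]]'
python3 -c "
from h import *
togo([443.4,294,110],.375)"
```

```text
clock: 0.72
tcp_pos: [284.7, -258.8, 231.1]
tcp_rot: [-3.09, -0.569, -0.0]
force: [0.4, -0.5, 0.6]
finger_gap: 85.5
clock: 1.35
tcp_pos: [364.1, 17.3, 231.5]
tcp_rot: [3.089, 0.57, 0.001]
force: [0.7, -0.5, -0.1]
finger_gap: 85.5
clock: 1.98
tcp_pos: [443.7, 294.0, 231.1]
tcp_rot: [3.089, 0.57, -0.0]
force: [1.5, -0.8, 0.5]
finger_gap: 85.4
clock: 2.6
tcp_pos: [443.5, 291.9, 231.0]
tcp_rot: [-2.629, -1.72, 0.001]
force: [1.3, -1.1, 0.1]
finger_gap: 85.6
clock: 3.22
tcp_pos: [443.5, 291.9, 231.1]
tcp_rot: [-1.764, -2.599, 0.001]
force: [0.6, -0.2, -0.6]
finger_gap: 85.2
t 3.23 tcp [443.5 291.9 231.1] yawy 0.378 q6 0.06 F [ 0.6 -0.2 -0.6] gap 85.2 | go [  2.    0.7 121.1] turn 0.003 tilt [ 0.    -0.001 -1.   ]
```

```bash

python3 -m pendant '[[[2,0,60],0,-1],[[2,0,120],0,-1],[[2,0,170],0,-1],[[2,0,191],0,-1],[[2,0,191],0,-1]]' 20
python3 -m pendant '[[[0,0,0],0,0.2],[[0,0,0],0,0.5],[[0,0,0],0,0.6],[[0,0,0],0,0.65],[[0,0,0],0,0.65]]' 20
python3 -c "
from h import *
togo([443.4,294,40],.375)
cv2.imwrite('pics/s1.png',ctrl.capture('side'))"
```

```text
clock: 3.85
tcp_pos: [442.0, 293.4, 38.9]
tcp_rot: [-1.769, -2.594, 0.004]
force: [-0.5, 0.4, 0.1]
finger_gap: 85.3
clock: 4.47
tcp_pos: [442.9, 293.8, 40.5]
tcp_rot: [1.77, 2.596, 0.0]
force: [0.5, -0.2, -0.4]
finger_gap: 15.2
t 4.47 tcp [442.9 293.8  40.5] yawy 0.374 q6 0.07 F [ 0.5 -0.2 -0.4] gap 15.2 | go [-0.   0.5  0.5] turn -0.001 tilt [ 0.  0. -1.]
```

```bash

python3 -m pendant '[[[0,0,0],0,0.8],[[0,0,0],0,1],[[0,0,0],0,1],[[0,0,0],0,1]]' 40
python3 -c "
from h import *
togo([443.4,294,40],.375)"
python3 -m pendant '[[[0,0,-10],0,1],[[0,0,-30],0,1],[[0,0,-60],0,1],[[0,0,-90],0,1],[[0,0,-90],0,1]]' 40
python3 -c "
from h import *
togo([443.4,294,40],.375)
a=ctrl.capture('side');cv2.imwrite('pics/s2.png',a)
c=proj('side',np.array([[443,294,140.]]))[0].astype(int);print(c)
cv2.imwrite('pics/s2c.png',cv2.resize(a[c[1]-50:c[1]+50,c[0]-50:c[0]+50],None,fx=5,fy=5,interpolation=cv2.INTER_CUBIC))"
```

```text
clock: 5.03
tcp_pos: [443.0, 293.9, 40.5]
tcp_rot: [1.77, 2.596, 0.0]
force: [-0.5, -1.1, 4.1]
finger_gap: 11.1
t 5.03 tcp [443.  293.9  40.5] yawy 0.374 q6 0.07 F [-0.5 -1.1  4.1] gap 11.1 | go [-0.   0.4  0.5] turn -0.001 tilt [ 0.  0. -1.]
clock: 5.65
tcp_pos: [443.8, 294.3, 133.0]
tcp_rot: [1.769, 2.594, 0.006]
force: [-0.0, 0.5, -1.3]
finger_gap: 11.6
t 5.65 tcp [443.8 294.3 133. ] yawy 0.374 q6 0.07 F [-0.   0.5 -1.3] gap 11.6 | go [-0.2 -0.9 93. ] turn -0.001 tilt [ 0.     0.004 -1.   ]
[270 288]
```

View pics/s2c.png

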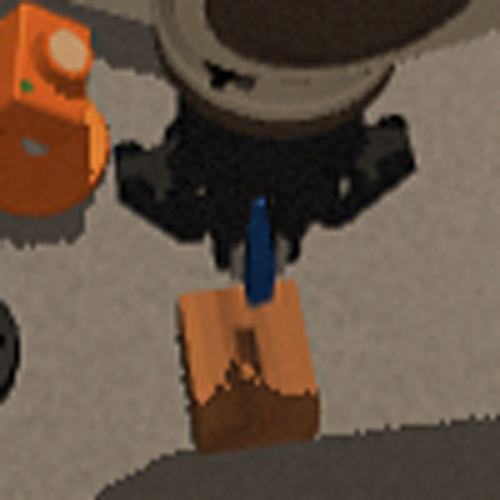

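Held key shows at (262,250) in the crop, upright, holder empty below. The average of the two cameras matches the gripper, so rotor ≈ (616.5, −305). Carrying it over high, then checking.

```bash

python3 -m pendant '[[[0,0,-50],0,1],[[-30,-3,-60],0,1],[[-85,-8,-60],0,1],[[-140,-13,-60],0,1],[[-195,-18,-60],0,1]]' 40
python3 -m pendant '[[[-55,-5,0],0,1],[[-110,-10,0],0,1],[[-165,-15,0],0,1],[[-220,-20,0],0,1],[[-275,-25,0],0,1]]'
python3 -m pendant '[[[-55,-5,0],0.1,1],[[-110,-10,0],0.2,1],[[-145,-14,0],0.28,1],[[-151,-15,0],0.294,1],[[-151,-15,0],0.294,1]]'
python3 -c "
from h import *
togo([616.5,-305,125],.08)"
```

```text
clock: 6.32
tcp_pos: [497.2, 104.1, 189.5]
tcp_rot: [-1.769, -2.595, 0.001]
force: [-0.2, -0.3, 0.3]
finger_gap: 11.1
clock: 6.95
tcp_pos: [574.5, -161.1, 189.3]
tcp_rot: [-1.769, -2.594, 0.0]
force: [1.4, 1.3, -0.5]
finger_gap: 11.2
clock: 7.58
tcp_pos: [615.5, -305.2, 189.3]
tcp_rot: [-2.129, -2.308, 0.0]
force: [-0.4, 0.9, -0.1]
finger_gap: 11.2
t 7.58 tcp [ 615.5 -305.2  189.3] yawy 0.08 q6 -0.65 F [-0.4  0.9 -0.1] gap 11.2 | go [ 0.   1.1 64.3] turn 0.0 tilt [ 0.001 -0.001 -1.   ]
```

```bash

python3 -m pendant '[[[0,1,40],0,1],[[0,1,64],0,1],[[0,1,64],0,1]]' 40
python3 - <<'E'
from h import *
togo([616.5,-305,125],.08)
a=ctrl.capture('side');b=ctrl.capture('top');cv2.imwrite('pics/s3.png',a);cv2.imwrite('pics/t3.png',b)
A=cv2.resize(a[85:165,220:300],None,fx=6,fy=6,interpolation=cv2.INTER_CUBIC)
# overlay predicted key grip (from FK) 
s,R=tool();p=s["tcp_pos"]
for P,c in((boxpts(12,40,-30.5+24,-30.5+60),(0,255,0)),(boxpts(6,22,-30.5,-6.5),(255,255,0))):
    q=proj("side",place(P,p[0],p[1],p[2],.08))
    h=cv2.convexHull(((q-[220,85]+.5)*6-.5).astype(np.float32)).astype(int);cv2.polylines(A,[h],True,c,1)
cv2.imwrite('pics/s3c.png',A)
E
```

```text
clock: 7.95
tcp_pos: [616.1, -303.6, 124.7]
tcp_rot: [-2.126, -2.308, 0.001]
force: [0.4, 0.3, -0.4]
finger_gap: 11.4
t 7.95 tcp [ 616.1 -303.6  124.7] yawy 0.082 q6 -0.65 F [ 0.4  0.3 -0.4] gap 11.4 | go [-1.4  0.3 -0.3] turn 0.002 tilt [ 0.002 -0.003 -1.   ]
```

View pics/s3c.png

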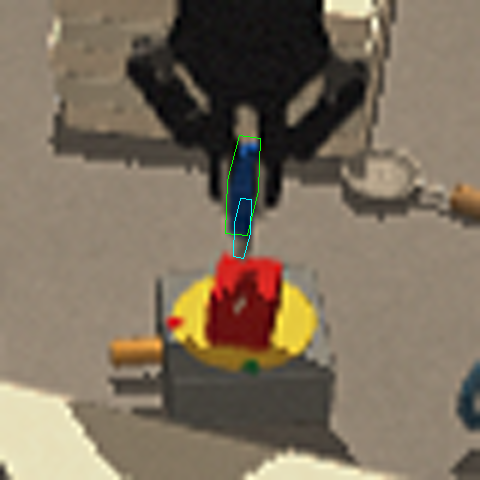

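Key end face at crop (243,190), predicted outline within ~2 px crop; tang hangs straight above the rotor at (245,300). Fit numerically for the local side-camera bias.

```bash
cat > m2.py <<'E'
from h import *
a=cv2.imread('pics/s3.png');b=(252,104,18,26)
x,y,w,h=b;c=cv2.resize(a[y:y+h,x:x+w],None,fx=S,fy=S,interpolation=cv2.INTER_CUBIC).astype(int)
m=(c[...,0]>c[...,2]+12).astype(np.uint8);k,lab,st,_=cv2.connectedComponentsWithStats(m);m=(lab==1+st[1:,4].argmax()).astype(np.uint8)
for z in(118.2,116,120):
    r=fit({"side":(b,m)},lambda p,n:[(place(boxpts(12,40,0,36),p[0],p[1],z,.082),1)],[616,-304],[4,4]);print(z,r[0].round(2),round(r[1],3))
print(st[1:].max(0),m.sum())
b=(250,122,22,24)
for z,im in((67,cv2.imread('pics/side0.png')),):
  for y0 in(.05,.2,.35):
    r=fit({"side":(b,mask(im,b,"red"))},lambda p,n:[(place(boxpts(36,50,-26,0),p[0],p[1],z,p[2]),1)],[616,-306,y0],[4,4,.1]);print("rotor",r[0].round(3),round(r[1],4))
E
python3 m2.py
```

```text
118.2 [ 617.42 -305.66] 0.078
116 [ 618.12 -308.31] 0.076
120 [ 616.94 -303.37] 0.08
[  48   37   43  128 3778] 3778
rotor [ 6.15651e+02 -3.06687e+02  9.40000e-02] 0.0042
rotor [ 6.15563e+02 -3.06737e+02  8.90000e-02] 0.0041
rotor [ 6.15751e+02 -3.06724e+02  8.30000e-02] 0.0042
```

```bash

python3 -m pendant '[[[-1,-1,15],0,1],[[-1,-1,24],0,1],[[-1,-1,28],0,1],[[-1,-1,32],0,1],[[-1,-1,32],0,1]]' 40
python3 -c "
from h import *
togo([615.3,-304.6,73.5],.088)"
```

```text
clock: 8.68
tcp_pos: [615.8, -305.9, 94.0]
tcp_rot: [-2.13, -2.308, -0.001]
force: [-0.8, 5.1, -3.5]
finger_gap: 11.3
t 8.68 tcp [ 615.8 -305.9   94. ] yawy 0.08 q6 -0.65 F [-0.8  5.1 -3.5] gap 11.3 | go [ 1.3 -0.3 20.5] turn -0.008 tilt [ 0.001 -0.    -1.   ]
```

```bash

python3 -m pendant '[[[1.5,0,0],0,1],[[1.5,0,0],0,1]]' 40
python3 -m pendant '[[[0,0,3],0,1],[[0,0,6],0,1],[[0,0,9],0,1],[[0,0,9],0,1]]'
python3 -c "
from h import *
togo([615.3,-304.6,73.5],.088)"
```

```text
clock: 8.93
tcp_pos: [615.9, -305.1, 94.5]
tcp_rot: [2.13, 2.308, -0.0]
force: [-0.0, -0.1, -0.1]
finger_gap: 11.3
clock: 9.43
tcp_pos: [615.6, -304.9, 84.9]
tcp_rot: [-2.13, -2.308, 0.0]
force: [0.3, 0.5, -0.1]
finger_gap: 11.3
t 9.43 tcp [ 615.6 -304.9   84.9] yawy 0.08 q6 -0.65 F [ 0.3  0.5 -0.1] gap 11.3 | go [ 0.3 -0.3 11.4] turn -0.008 tilt [ 0. -0. -1.]
```

Sliding in without force. Continue to the shoulder.

```bash

python3 -m pendant '[[[0,0,4],0,1],[[0,0,8],0,1],[[0,0,10],0,1],[[0,0,11],0,1],[[0,0,11],0,1]]' 40
python3 -c "
from h import *
togo([615.3,-304.6,73.5],.088)"
python3 -m pendant '[[[0,0,1.5],0,1],[[0,0,1.5],0,1]]' 40
python3 -c "
from h import *
togo([615.3,-304.6,73.5],.088)
cv2.imwrite('pics/s4.png',ctrl.capture('side'))"
```

```text
clock: 10.05
tcp_pos: [615.8, -304.9, 74.3]
tcp_rot: [-2.131, -2.308, -0.0]
force: [-0.0, 0.1, 0.2]
finger_gap: 11.7
t 10.05 tcp [ 615.8 -304.9   74.3] yawy 0.08 q6 -0.65 F [-0.   0.1  0.2] gap 11.7 | go [ 0.4 -0.4  0.8] turn -0.008 tilt [ 0. -0. -1.]
clock: 10.3
tcp_pos: [616.0, -305.0, 73.4]
tcp_rot: [2.13, 2.308, 0.0]
force: [-0.9, 1.5, 5.6]
finger_gap: 11.2
t 10.3 tcp [ 616.  -305.    73.4] yawy 0.08 q6 -0.65 F [-0.9  1.5  5.6] gap 11.2 | go [ 0.5 -0.6 -0.1] turn -0.008 tilt [-0.     0.001 -1.   ]
```

Shoulder touches exactly at the predicted height. Turn clockwise (+ about tool z), watching force.

```bash

python3 -m pendant '[[[0,0,-0.5],0.12,1],[[0,0,-0.5],0.24,1],[[0,0,-0.5],0.36,1],[[0,0,-0.5],0.48,1],[[0,0,-0.5],0.6,1]]' 60
python3 -c "
from h import *
s,R=tool();print(s['force'].round(1),s['wrist_torque'].round(3))"
python3 -m pendant '[[[0,0,0],0.12,1],[[0,0,0],0.24,1],[[0,0,0],0.36,1],[[0,0,0],0.48,1],[[0,0,0],0.55,1]]' 60
python3 -c "
from h import *
s,R=tool();print(s['force'].round(1),s['wrist_torque'].round(3));togo([615.8,-304.9,73.5],-1.23)"
```

```text
clock: 10.98
tcp_pos: [615.3, -304.9, 73.5]
tcp_rot: [-2.72, -1.57, 0.001]
force: [-4.8, 1.2, 4.0]
finger_gap: 10.9
[-4.8  1.2  4. ] [0.308 1.021 0.093]
clock: 11.6
tcp_pos: [615.3, -305.0, 73.5]
tcp_rot: [-3.044, -0.773, 0.001]
force: [-5.7, 0.3, 3.5]
finger_gap: 11.1
[-5.7  0.3  3.5] [0.232 0.977 0.088]
t 11.6 tcp [ 615.3 -305.    73.5] yawy -1.073 q6 0.5 F [-5.7  0.3  3.5] gap 11.1 | go [0.5 0.2 0. ] turn 0.157 tilt [-0.001 -0.001 -1.   ]
```

```bash

for i in 1; do python3 -m pendant '[[[0.3,0.1,0],0.05,1],[[0.3,0.1,0],0.1,1],[[0.3,0.1,0],0.15,1],[[0.3,0.1,0],0.15,1]]' 60 >/dev/null; done
python3 -c "
from h import *
s,R=tool();print(s['force'].round(1),s['wrist_torque'].round(3));togo([615.8,-304.9,73.5],-1.23)"
python3 -m pendant '[[[0,0,0],0.05,1],[[0,0,0],0.1,1],[[0,0,0],0.1,1]]' 60 >/dev/null
python3 -c "
from h import *
s,R=tool();print(s['force'].round(1),s['wrist_torque'].round(3));togo([615.8,-304.9,73.5],-1.23)"
```

```text
[-7.6  1.7  5.3] [0.191 1.348 0.054]
t 12.1 tcp [ 615.4 -304.9   73.5] yawy -1.221 q6 0.65 F [-7.6  1.7  5.3] gap 11.0 | go [0.4 0.1 0. ] turn 0.009 tilt [-0.001 -0.001 -1.   ]
[-7.1  1.5  4.4] [0.249 1.112 0.042]
t 12.47 tcp [ 615.5 -304.9   73.5] yawy -1.321 q6 0.75 F [-7.1  1.5  4.4] gap 10.9 | go [0.3 0.1 0. ] turn -0.091 tilt [-0.001 -0.    -1.   ]
```

```bash

python3 -m pendant '[[[-0.8,0,0],0.05,1],[[-0.8,0,0],0.08,1],[[-0.8,0,0],0.08,1]]' 60 >/dev/null
python3 -c "
from h import *
s,R=tool();print(s['force'].round(1),s['wrist_torque'].round(3));togo([615.8,-304.9,73.5],-1.23)"
python3 -m pendant '[[[0,0,0],0.04,1],[[0,0,0],0.08,1],[[0,0,0],0.08,1]]' 60 >/dev/null
python3 -c "
from h import *
s,R=tool();print(s['force'].round(1),s['wrist_torque'].round(3));togo([615.8,-304.9,73.5],-1.23)
a=ctrl.capture('side');cv2.imwrite('pics/s5.png',a)"
```

```text
[-2.5  2.9  5.2] [0.57  0.463 0.936]
t 12.85 tcp [ 615.3 -305.    73.5] yawy -1.399 q6 0.83 F [-2.5  2.9  5.2] gap 11.2 | go [0.5 0.  0. ] turn -0.169 tilt [-0. -0. -1.]
[-3.1  2.   5.9] [0.46  0.635 1.887]
t 13.22 tcp [ 615.3 -305.    73.5] yawy -1.479 q6 0.91 F [-3.1  2.   5.9] gap 11.4 | go [ 0.5 -0.   0. ] turn -0.249 tilt [-0.  0. -1.]
```

Stop reached (torque jumped to 0.9, then 1.9 N·m). Relax the twist, open, lift.

```bash

python3 -m pendant '[[[0,0,0],-0.06,1],[[0,0,0],-0.1,1],[[0,0,0],-0.1,1]]' 40 >/dev/null
python3 -c "
from h import *
s,R=tool();print(s['force'].round(1),s['wrist_torque'].round(3))"
python3 -m pendant '[[[0,0,0],0,0.5],[[0,0,0],0,0],[[0,0,0],0,-1],[[0,0,0],0,-1]]' 40
python3 -m pendant '[[[0,0,-20],0,-1],[[0,0,-60],0,-1],[[0,0,-110],0,-1],[[0,0,-150],0,-1],[[0,0,-150],0,-1]]' 40
python3 - <<'E'
from h import *
togo([631.2,-31.8,150],0)
a=ctrl.capture('side');cv2.imwrite('pics/s6.png',a)
t=ctrl.capture('top');cv2.imwrite('pics/t6.png',t)
A=cv2.resize(a[100:160,220:300],None,fx=6,fy=6,interpolation=cv2.INTER_CUBIC)
cv2.imwrite('pics/s6c.png',A)
E
```

```text
[-3.   3.   4.5] [0.537 0.553 0.706]
clock: 14.15
tcp_pos: [615.3, -305.1, 73.2]
tcp_rot: [-3.127, -0.299, 0.0]
force: [-0.1, 0.5, 0.7]
finger_gap: 74.7
clock: 14.78
tcp_pos: [616.2, -305.6, 228.8]
tcp_rot: [3.123, 0.299, 0.009]
force: [-0.5, -0.1, -0.7]
finger_gap: 85.2
t 14.78 tcp [ 616.2 -305.6  228.8] yawy -1.38 q6 0.81 F [-0.5 -0.1 -0.7] gap 85.2 | go [  66.3 -266.4   77.8] turn -1.38 tilt [ 0.005  0.005 -1.   ]
```

View pics/s6c.png

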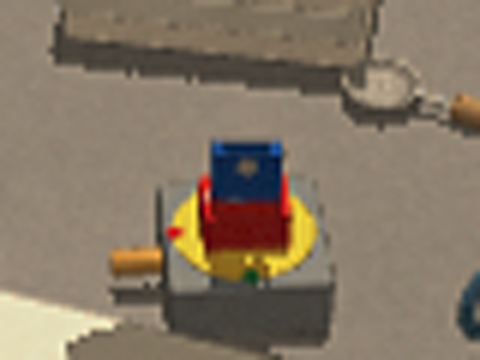

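Key seated upright in the rotor with the rotor turned broadside, mark side toward the red dot (175,232). Check the angle numerically, and refine the head fit.

```bash
cat > m3.py <<'E'
from h import *
a=cv2.imread('pics/s6.png')
f=lambda u,v:ray("side",(220+(u+.5)/6-.5,100+(v+.5)/6-.5),41)
c=np.array([615.6,-306.9]);
for n,q in(("red",f(175,232)),("green",f(252,275))): d=q[:2]-c;print(n,q.round(1),"r",np.hypot(*d).round(1),"yaw",np.arctan2(d[1],d[0]).round(3))
b=(250,118,22,28)
bl=mask(a,b,"blue")
for y0 in(-1.2,-1.4,-1.6):
    r=fit({"side":(b,bl)},lambda p,n:[(place(boxpts(12,40,0,36),p[0],p[1],67,p[2]),1)],[616,-306,y0],[4,4,.1]);print("key",r[0].round(3),round(r[1],4))
m=cv2.bitwise_or(bl,mask(a,b,"red"))
for y0 in(-1.2,-1.4,-1.6):
    r=fit({"side":(b,m)},lambda p,n:[(place(boxpts(12,40,0,36),p[0],p[1],67,p[2]),1),(place(boxpts(36,50,-26,0),p[0],p[1],67,p[2]),1)],[616,-306,y0],[4,4,.1]);print("both",r[0].round(3),round(r[1],4))
E
python3 m3.py
python3 - <<'E'
import cv2,numpy as np
t=cv2.imread('pics/t6.png');s=cv2.imread('pics/s6.png')
f=lambda im,x,y,w,h,k:cv2.resize(im[y:y+h,x:x+w],None,fx=k,fy=k,interpolation=cv2.INTER_CUBIC)
cv2.imwrite('pics/head.png',np.hstack([f(t,162,158,40,46,10),f(s,186,270,40,46,10)]))
E
```

```text
red [ 652.9 -293.1   41. ] r 39.7 yaw 0.354
green [ 600.9 -269.4   41. ] r 40.3 yaw 1.944
key [ 614.836 -306.848   -1.303] 0.0069
key [ 614.864 -306.852   -1.305] 0.0068
key [ 614.904 -306.885   -1.302] 0.0071
both [ 614.927 -305.713   -1.246] 0.0032
both [ 614.932 -305.863   -1.244] 0.0033
both [ 614.933 -305.72    -1.245] 0.0032
```

View pics/head.png

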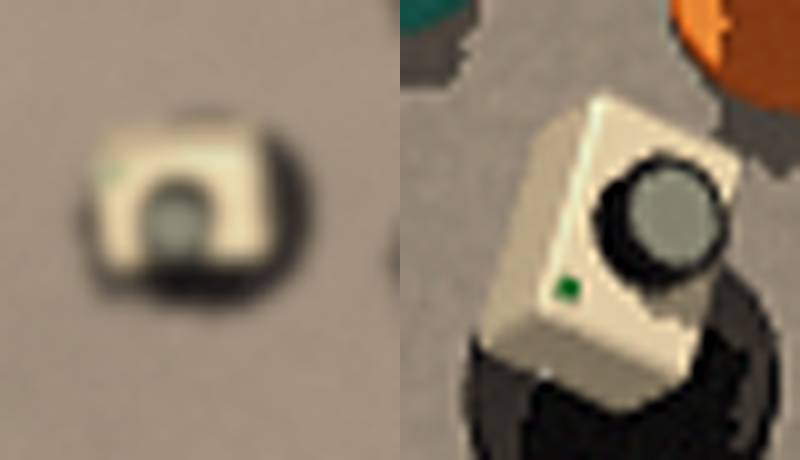

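Rotor axis measures 1.62 rad from green, i.e. at the stop. Head: glass centre top (176,226), side (676,213); face corners in side (603,95), (540,310), (740,158), (688,378). Solve for the head pose from these.

```bash
cat > m4.py <<'E'
from h import *
from scipy.optimize import least_squares
px=lambda P,o:np.array(o)+(np.atleast_2d(P)+.5)/10-.5
cs=px([(203,95),(140,310),(340,158),(288,378)],(186,270))
gs=px((276,213),(186,270));gt=px((176,226),(162,158))
print("tri",tri(gt[0],gs[0])[0].round(1))
print("side z105",ray("side",gs[0],105).round(1),"top z105",ray("top",gt[0],105).round(1))
def frame(yaw,el=55):
    e=np.radians(el);zz=np.array([-np.cos(yaw)*np.cos(e),-np.sin(yaw)*np.cos(e),np.sin(e)]);yy=np.array([np.sin(yaw),-np.cos(yaw),0]);return np.c_[np.cross(yy,zz),yy,zz]
F=np.array([(-22,30,-12),(-22,-30,-12),(22,30,-12),(22,-30,-12)])
def res(p,w=1):
    R=frame(p[3]);o=p[:3];return np.r_[(proj("side",F@R.T+o)-cs).ravel(),(proj("side",o[None])-gs).ravel(),w*(proj("top",o[None])-gt).ravel(),(p[2]-105)*.3]
for w in(0,1):
    r=least_squares(lambda p:res(p,w),[576,319,105,.15]);print(r.x.round(3),r.fun.round(2))
# foot-free yaw check from long edges at top: bottom & top edges
for e in(((108,270),(265,258)),((95,140),(255,118))):
    q=[ray("top",u,z)[:2] for u,z in zip(px(e,(162,158)),(105,105))];d=q[1]-q[0];print("top edge yaw",np.arctan2(d[0],-d[1]).round(3),np.hypot(*d).round(1))
E
python3 m4.py
```

```text
tri [574.9 319.3 109.8]
side z105 [575.3 317.  105. ] top z105 [576.3 320.2 105. ]
[5.76321e+02 3.17963e+02 1.04326e+02 9.80000e-02] [-0.63 -1.22 -0.47  0.38  0.91 -0.34  0.72  0.66 -0.51  0.39  0.    0.
 -0.2 ]
[5.76128e+02 3.18480e+02 1.05130e+02 9.70000e-02] [-0.64 -1.19 -0.5   0.44  0.91 -0.29  0.7   0.74 -0.52  0.44  0.44  0.04
  0.04]
top edge yaw 0.093 58.8
top edge yaw 0.155 60.4
```

Lens ≈ (576, 319, 105), yaw ≈ 0.12, so focus ≈ (507.5, 310.6, 203). The tool can't tilt, so I'll grip the cap across a diameter and pivot it 35° between the pads against the hob's front edge. Go over the cap and check the edge position in stored images.

```bash

python3 -m pendant '[[[13,-53,0],0.05,-1],[[26,-106,0],0.1,-1],[[39,-160,0],0.15,-1],[[52,-213,0],0.2,-1],[[66,-266,0],0.228,-1]]' 20 >/dev/null
python3 - <<'E'
from h import *
togo([631.2,-31.8,80],-1.608)
cv2.imwrite('pics/t7.png',ctrl.capture('top'))
t=cv2.imread('pics/t6.png');s=cv2.imread('pics/side0.png')
xs=np.arange(440,500,2.)
for y in(90,60,40,0,-30,-60,-100):
    o=[]
    for n,im in(("top",t),("side",s)):
        q=proj(n,np.c_[xs,0*xs+y,0*xs+75]).astype(np.float32)
        v=cv2.remap(im,q[:,0].reshape(1,-1),q[:,1].reshape(1,-1),cv2.INTER_LINEAR)[0].mean(1)
        g=np.gradient(v);i=g.argmax();w=np.clip(g[max(0,i-4):i+5],0,None);o.append((round(float((xs[max(0,i-4):i+5]*w).sum()/w.sum()),1),round(float(v.max()-v.min()))))
    print(y,o)
E
```

```text
t 15.5 tcp [629.1 -29.6 222.5] yawy -1.609 q6 1.44 F [ 0.6 -0.1  0.4] gap 85.6 | go [  2.4   2.2 142.5] turn -0.001 tilt [-0.002 -0.    -1.   ]
90 [(477.9, 138), (476.6, 145)]
60 [(476.2, 128), (474.8, 141)]
40 [(474.7, 135), (473.7, 141)]
0 [(471.3, 148), (451.7, 191)]
-30 [(495.2, 80), (470.2, 98)]
-60 [(467.2, 54), (467.1, 142)]
-100 [(473.9, 150), (464.9, 123)]
```

```bash

python3 -m pendant '[[[0,0,50],0,-1],[[0,0,90],0,-1],[[0,0,105],0,-1],[[0,0,105],0,-1]]' 20 >/dev/null
python3 - <<'E'
from h import *
togo([631.2,-31.8,80],-1.608)
a=ctrl.capture('side');cv2.imwrite('pics/s7.png',a)
E
python3 -m pendant '[[[0,0,0],0,-1]]' 20 >/dev/null
python3 -c "
from h import *
togo([631.2,-31.8,80],-1.608)"
```

```text
t 16.05 tcp [629.4 -31.5 117.9] yawy -1.608 q6 1.44 F [-0.1  0.1  0.8] gap 85.4 | go [ 1.9  0.3 37.9] turn -0.0 tilt [-0.001 -0.    -1.   ]
t 16.23 tcp [630.4 -31.6 120. ] yawy -1.608 q6 1.44 F [ 0.6  0.1 -0.1] gap 85.4 | go [ 0.7  0.1 40. ] turn -0.0 tilt [ 0.002  0.    -1.   ]
```

```bash

python3 -m pendant '[[[0.7,0,20],0,-1],[[0.7,0,35],0,-1],[[0.7,0,39],0,-1],[[0.7,0,39],0,-1]]' 20 >/dev/null
python3 -c "
from h import *
togo([631.2,-31.8,81],-1.608)"
python3 -m pendant '[[[0,0,0],0,-0.7],[[0,0,0],0,-0.45],[[0,0,0],0,-0.38],[[0,0,0],0,-0.38],[[0,0,0],0,-0.38]]' 20
python3 -c "
from h import *
cv2.imwrite('pics/s8.png',ctrl.capture('side'))"
```

```text
t 16.73 tcp [630.2 -31.4  78.9] yawy -1.608 q6 1.44 F [-0.  -0.1 -0.1] gap 85.2 | go [ 1.   0.4 -2.1] turn 0.0 tilt [-0.001 -0.    -1.   ]
clock: 17.35
tcp_pos: [630.7, -32.5, 80.2]
tcp_rot: [3.139, -0.059, 0.002]
force: [-2.0, -7.6, 5.9]
finger_gap: 59.1
```

```bash

python3 -m pendant '[[[0,1.5,0],0,-0.38],[[0,1.5,0],0,-0.38]]' 20
python3 -m pendant '[[[0,0,0],0,-0.3],[[0,0,0],0,-0.2],[[0,0,0],0,0],[[0,0,0],0,0]]' 25
python3 -c "
from h import *
togo([631.2,-31.8,81],-1.608)"
```

```text
clock: 17.65
tcp_pos: [630.3, -32.9, 79.4]
tcp_rot: [-3.141, 0.059, -0.0]
force: [0.0, 0.4, -0.0]
finger_gap: 58.9
clock: 18.15
tcp_pos: [630.4, -34.0, 79.9]
tcp_rot: [3.139, -0.059, 0.001]
force: [-2.2, -10.3, 6.9]
finger_gap: 55.2
t 18.15 tcp [630.4 -34.   79.9] yawy -1.608 q6 1.43 F [ -2.2 -10.3   6.9] gap 55.2 | go [ 0.7 -2.3 -1.1] turn -0.0 tilt [ 0.     0.002 -1.   ]
```

```bash

python3 -m pendant '[[[0,1,0],0,0],[[0,1,0],0,0.2]]' 25
python3 -m pendant '[[[0,0,-10],0,0.2],[[0,0,-30],0,0.2],[[0,0,-60],0,0.2],[[0,0,-60],0,0.2],[[0,0,-60],0,0.2]]' 25
python3 - <<'E'
from h import *
togo([447,60,150],-1.637)
a=ctrl.capture('side');cv2.imwrite('pics/s9.png',a)
cv2.imwrite('pics/s9c.png',cv2.resize(a[110:220,185:285],None,fx=5,fy=5,interpolation=cv2.INTER_CUBIC))
E
```

```text
clock: 18.4
tcp_pos: [630.4, -34.3, 79.9]
tcp_rot: [3.14, -0.059, 0.001]
force: [-3.5, -4.5, 7.4]
finger_gap: 55.1
clock: 19.02
tcp_pos: [630.2, -33.7, 139.5]
tcp_rot: [-3.141, 0.058, -0.0]
force: [-0.4, -0.2, -1.6]
finger_gap: 54.9
t 19.02 tcp [630.2 -33.7 139.5] yawy -1.608 q6 1.43 F [-0.4 -0.2 -1.6] gap 54.9 | go [-186.5  -86.8  -10.5] turn 0.029 tilt [ 0. -0. -1.]
```

View pics/s9c.png

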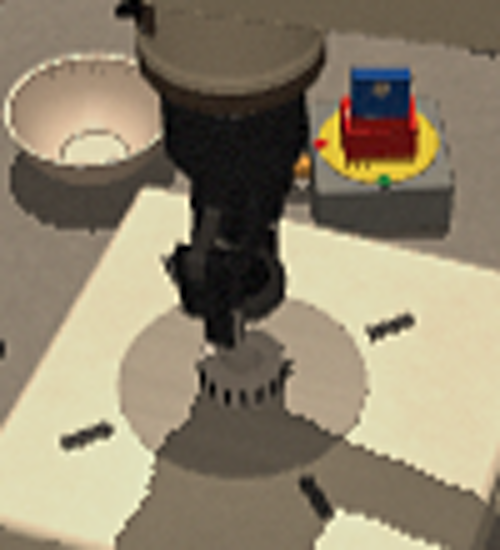

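Cap is off the ring in the jaws (dark disc around (240,285)), ring bare at (240,370), key in place. Now to the hob's front edge, staying high first.

```bash

python3 -m pendant '[[[-45,-22,0],0,0.2],[[-90,-44,0],0,0.2],[[-135,-66,0],0,0.2],[[-178,-87,0],0.029,0.2],[[-178,-87,0],0.029,0.2]]' 25 >/dev/null
python3 -c "
from h import *
togo([455.5,60,64],-1.637)"
python3 -m pendant '[[[0,0,30],0,0.2],[[0,0,60],0,0.2],[[0,0,75],0,0.2],[[0,0,75],0,0.2]]' 25 
python3 -c "
from h import *
togo([455.5,60,56],-1.637)"
```

```text
t 19.7 tcp [453.3  60.9 139.1] yawy -1.636 q6 1.6 F [ 1.3  0.1 -1. ] gap 55.2 | go [ 2.3  0.8 75.1] turn 0.001 tilt [-0.001 -0.    -1.   ]
clock: 20.2
tcp_pos: [455.4, 59.6, 63.6]
tcp_rot: [-3.14, 0.104, 0.003]
force: [-0.2, 0.4, -1.0]
finger_gap: 55.5
t 20.2 tcp [455.4  59.6  63.6] yawy -1.637 q6 1.6 F [-0.2  0.4 -1. ] gap 55.5 | go [ 0.1 -0.5  7.6] turn -0.0 tilt [-0.002 -0.    -1.   ]
```

```bash

python3 -m pendant '[[[0,0,4],0,0.2],[[0,0,7],0,0.2],[[0,0,9],0,0.2],[[0,0,9],0,0.2]]' 25 
python3 -m pendant '[[[0,0,2],0,0.2],[[0,0,4],0,0.2],[[0,0,4],0,0.2]]' 25 
python3 - <<'E'
from h import *
togo([455.5,60,45],-1.637)
a=ctrl.capture('side');cv2.imwrite('pics/s10.png',a)
c=proj('side',np.array([[455,60,75.]]))[0].astype(int);print(c)
cv2.imwrite('pics/s10c.png',cv2.resize(a[c[1]-40:c[1]+40,c[0]-40:c[0]+40],None,fx=6,fy=6,interpolation=cv2.INTER_CUBIC))
E
```

```text
clock: 20.7
tcp_pos: [455.9, 59.6, 56.0]
tcp_rot: [-3.14, 0.104, -0.001]
force: [-2.6, 0.1, 7.1]
finger_gap: 55.4
clock: 21.08
tcp_pos: [456.1, 59.6, 52.1]
tcp_rot: [-3.14, 0.104, -0.002]
force: [-2.2, -0.9, 6.6]
finger_gap: 55.0
t 21.07 tcp [456.1  59.6  52.1] yawy -1.637 q6 1.6 F [-2.2 -0.9  6.6] gap 55.0 | go [-0.6 -0.3  7.1] turn 0.0 tilt [ 0.001 -0.    -1.   ]
[284 223]
```

View pics/s10c.png

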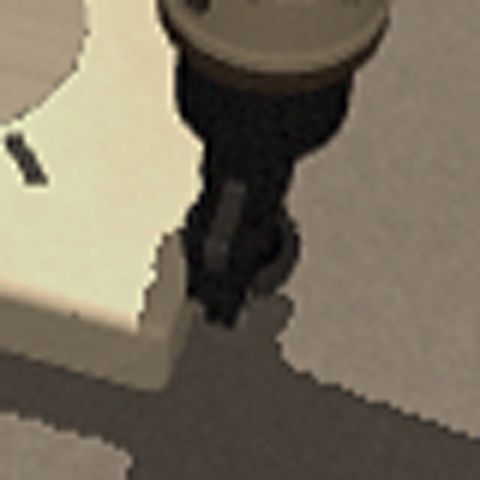

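Contact started at the predicted height with a steady ~7 N, as expected for slow pivoting; cap edge visible behind the finger at (275,250). Continue to the computed depth, then lift and measure the tilt.

```bash

python3 -m pendant '[[[0,0,2],0,0.2],[[0,0,4],0,0.2],[[0,0,6],0,0.2],[[0,0,7.5],0,0.2],[[0,0,7.5],0,0.2]]' 25 
python3 -m pendant '[[[0,0,-30],0,0.2],[[0,0,-80],0,0.2],[[0,0,-140],0,0.2],[[0,0,-180],0,0.2],[[0,0,-180],0,0.2]]' 50 
python3 - <<'E'
from h import *
togo([507.5,310.6,180],-1.451)
E
```

```text
clock: 21.75
tcp_pos: [456.6, 59.6, 44.8]
tcp_rot: [-3.14, 0.104, -0.004]
force: [0.3, -0.9, 7.8]
finger_gap: 55.0
clock: 22.38
tcp_pos: [456.7, 59.6, 227.1]
tcp_rot: [-3.14, 0.104, -0.009]
force: [0.3, 0.7, -1.5]
finger_gap: 54.5
t 22.38 tcp [456.7  59.6 227.1] yawy -1.637 q6 1.6 F [ 0.3  0.7 -1.5] gap 54.5 | go [  33.8 -253.8   47.3] turn -0.186 tilt [ 0.006 -0.    -1.   ]
```

The tilt can't be seen well under the gripper at low height, so lift the cap close to the side camera's level for a near edge-on look.

```bash

python3 -m pendant '[[[-7,-23,-40],-0.02,0.2],[[-14,-47,-80],-0.04,0.2],[[-21,-71,-120],-0.06,0.2],[[-28,-95,-160],-0.08,0.2],[[-36,-118,-195],-0.1,0.2]]' 50  >/dev/null
python3 -m pendant '[[[-7,-23,-40],0,0.2],[[-14,-47,-80],0,0.2],[[-21,-71,-120],0,0.2],[[-28,-95,-160],0,0.2],[[-36,-118,-195],0,0.2]]' 50 
python3 -m pendant '[[[0,0,0],0,0.2],[[0,0,0],0,0.2]]' 50  >/dev/null
cat > m5.py <<'E'
from h import *
import sys
s,R=tool();togo([507.5,310.6,185],-1.451)
a=ctrl.capture('side');cv2.imwrite('pics/s%s.png'%sys.argv[1],a)
p=s["tcp_pos"]+R@[0,0,-23.1];c=proj('side',p[None])[0].astype(int);print("axis",p.round(1),c)
K=8;W=36;o=c-W;A=cv2.resize(a[o[1]:o[1]+2*W,o[0]:o[0]+2*W],None,fx=K,fy=K,interpolation=cv2.INTER_CUBIC)
B=A.copy()
def cap(th,z0=-6,z1=6):
    M=np.c_[R[:,0],-R[:,1],-R[:,2]]@cv2.Rodrigues(np.array([0,-th,0.]))[0]   # cap axes; normal tilts to -tool x
    return M
for th,col in((25,(255,255,0)),(35,(0,255,0)),(45,(255,0,255))):
    q=np.vstack([circ(28,-6),circ(28,6)])@cap(np.radians(th)).T+p
    cv2.polylines(B,[cv2.convexHull((((proj('side',q)-o+.5)*K-.5)).astype(np.float32)).astype(int)],True,col,1)
B=cv2.convertScaleAbs(B,alpha=1.6,beta=20)
A=cv2.convertScaleAbs(A,alpha=2.0,beta=25)
out=np.hstack([A,B]);out=cv2.resize(out,(798,399),interpolation=cv2.INTER_AREA);cv2.imwrite('pics/s%sc.png'%sys.argv[1],out)
E
python3 m5.py 11
```

```text
clock: 23.62
tcp_pos: [387.4, 297.3, 614.4]
tcp_rot: [3.141, 0.053, -0.001]
force: [-0.2, 1.0, -0.6]
finger_gap: 54.3
t 23.88 tcp [388.3 296.6 612.4] yawy -1.537 q6 2.03 F [-0.2  0.1 -2. ] gap 54.3 | go [120.4 -10.3 427.2] turn -0.086 tilt [-0.002  0.001 -1.   ]
axis [388.3 296.6 635.5] [326 122]
```

View pics/s11c.png

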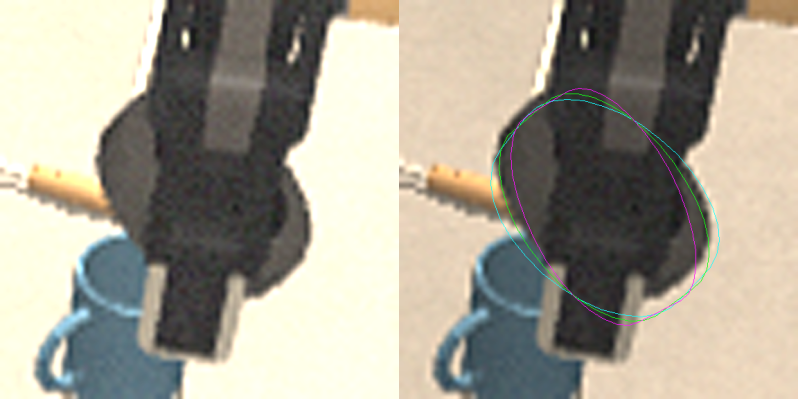

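Clear view: the disc is tilted the right way (upper edge left at (98,160), lower right at (309,220) in the left panel), between the 25–45° outlines, slightly higher than modelled. Fit those contour points.

```bash
cat > m6.py <<'E'
from h import *
from scipy.optimize import least_squares
s,R=tool();p=s["tcp_pos"]+R@[0,0,-23.1];o=np.array([326,122])-36
k=8*399/576
P=np.array([(120,112),(105,135),(98,160),(103,185),(115,212),(133,237),(290,165),(303,190),(309,220),(303,248),(290,270),(270,288),(247,297)],float)
Q=o+(P+.5)/k-.5
def hull(v):
    M=np.c_[R[:,0],-R[:,1],-R[:,2]]@cv2.Rodrigues(np.array([0,-v[0],0.]))[0]
    q=np.vstack([circ(28,-6),circ(28,6)])@M.T+p+R@[v[1],0,v[2]];return cv2.convexHull(proj('side',q).astype(np.float32))
f=lambda v:[cv2.pointPolygonTest(hull(v),tuple(map(float,x)),True) for x in Q]
for t0 in(.4,.6,.8):
    r=least_squares(f,[t0,0,-3],x_scale=[.1,1,1],diff_step=.01);J=r.jac;print(np.degrees(r.x[0]).round(1),r.x[1:].round(2),np.round(r.fun,2),"sd",np.sqrt(np.diag(np.linalg.inv(J.T@J))*(r.fun**2).mean()).round(3))
E
python3 m6.py
```

```text
33.8 [ 1.22 -5.24] [ 0.92  1.16 -0.02 -0.21 -0.25 -0.07 -0.09 -0.23  0.2   1.02  0.3  -0.06
  0.7 ] sd [0.018 0.243 0.46 ]
34.1 [ 1.22 -5.11] [ 0.88  1.12 -0.06 -0.24 -0.26 -0.05 -0.21 -0.35  0.11  0.99  0.36 -0.01
  0.77] sd [0.017 0.243 0.466]
33.7 [ 1.22 -5.24] [ 0.92  1.16 -0.02 -0.2  -0.25 -0.07 -0.09 -0.23  0.2   1.02  0.29 -0.06
  0.7 ] sd [0.018 0.243 0.46 ]
```

Tilt measured 34° (needs 35°), axis ~4 mm higher in the grip than assumed. Descend to the focus, in two stages.

```bash

python3 -m pendant '[[[14,-1,50],-0.02,0.2],[[29,-2,100],-0.04,0.2],[[43,-4,150],-0.06,0.2],[[58,-5,200],-0.086,0.2],[[58,-5,200],-0.086,0.2]]' 50  >/dev/null
python3 -c "
from h import *
togo([502.9,310.1,181],-1.451)"
python3 -m pendant '[[[12,0,35],0,0.2],[[25,0,75],0,0.2],[[38,0,115],0,0.2],[[50,0,150],0,0.2],[[57,0,180],0,0.2]]' 50 
python3 -m pendant '[[[0,0,0],0,0.2],[[0,0,0],0,0.2]]' 50  >/dev/null
python3 -c "
from h import *
togo([502.9,310.1,181],-1.451)"
```

```text
t 24.55 tcp [444.9 302.2 409.8] yawy -1.452 q6 1.91 F [ 0.2  0.1 -0.2] gap 54.3 | go [ 60.1  -1.5 228.4] turn -0.001 tilt [-0.007  0.002 -1.   ]
clock: 25.18
tcp_pos: [502.6, 310.2, 234.9]
tcp_rot: [-3.135, -0.186, -0.002]
force: [1.1, -0.5, -0.9]
finger_gap: 54.5
t 25.43 tcp [502.3 310.4 236.5] yawy -1.451 q6 1.87 F [-1.3 -0.6 -1.5] gap 54.2 | go [ 0.4  0.4 55.5] turn -0.0 tilt [ 0.003 -0.001 -1.   ]
```

```bash

python3 -m pendant '[[[0,0,20],0,0.2],[[0,0,40],0,0.2],[[0,0,52],0,0.2],[[0,0,55],0,0.2],[[0,0,55],0,0.2]]' 50  >/dev/null
python3 -m pendant '[[[0,0,0],0,0.2],[[0,0,0],0,0.2],[[0,0,0],0,0.2],[[0,0,0],0,0.2]]' 50
cat > m7.py <<'E'
from h import *
togo([502.9,310.1,181],-1.451)
a=ctrl.capture('side');cv2.imwrite('pics/s12.png',a);t=ctrl.capture('top');cv2.imwrite('pics/t12.png',t)
# key/rotor, bystanders unmoved?
b=(250,118,22,28);bl=mask(a,b,"blue");m=cv2.bitwise_or(bl,mask(a,b,"red"))
r=fit({"side":(b,m)},lambda p,n:[(place(boxpts(12,40,0,36),p[0],p[1],67,p[2]),1),(place(boxpts(36,50,-26,0),p[0],p[1],67,p[2]),1)],[615,-306,-1.3],[4,4,.1]);print("key+rotor",r[0].round(3),round(r[1],4))
s0=cv2.imread('pics/side0.png')
for n,(x,y,w,h) in dict(jar=(185,340,35,44),mug=(292,124,40,40),spoon=(272,105,48,22),head=(187,275,30,45)).items():
    print(n,"mean diff",np.abs(a[y:y+h,x:x+w].astype(int)-s0[y:y+h,x:x+w]).mean().round(2))
# cap region brightness vs model: predicted silhouette, tilt 34
s,R=tool();p=s["tcp_pos"]+R@[1.2,0,-27]
for z in(0,):
    M=np.c_[R[:,0],-R[:,1],-R[:,2]]@cv2.Rodrigues(np.array([0,-np.radians(34),0.]))[0]
    under=p+M@[0,0,-6];n=M[:,2]
L=np.array([575.8,318.8,105]);e=np.radians(55);zz=np.array([-np.cos(.12)*np.cos(e),-np.sin(.12)*np.cos(e),np.sin(e)])
print("under",under.round(1),"focus",(L+120*zz).round(1),"err mm",np.linalg.norm(under-L-120*zz).round(1),"angle deg",np.degrees(np.arccos(n@zz)).round(1))
E
python3 m7.py
```

```text
clock: 26.55
tcp_pos: [501.9, 310.3, 178.9]
tcp_rot: [-3.136, -0.188, -0.0]
force: [0.7, 0.6, -1.2]
finger_gap: 54.3
t 26.55 tcp [501.9 310.3 178.9] yawy -1.451 q6 1.87 F [ 0.7  0.6 -1.2] gap 54.3 | go [ 0.9  0.3 -2.1] turn 0.0 tilt [ 0. -0. -1.]Traceback (most recent call last):
  File "m7.py", line 5, in <module>
    b=(250,118,22,28);bl=mask(a,b,"blue");m=cv2.bitwise_or(bl,mask(a,b,"red"))
                         ~~~~^^^^^^^^^^^^
  File "h.py", line 24, in mask
    k,lab,st,_=cv2.connectedComponentsWithStats(m);m=(lab==1+st[1:,4].argmax()).astype(np.uint8)
                                                             ~~~~~~~~~~~~~~~^^
ValueError: attempt to get argmax of an empty sequence
```

```bash
sed -i '/^b=(250/d;/^r=fit/d' m7.py; cat >> m7.py <<'E'
t6=cv2.imread('pics/t6.png');t0=cv2.imread('pics/top0.png');D=lambda A,B,x,y,w,h:np.abs(A[y:y+h,x:x+w].astype(int)-B[y:y+h,x:x+w]).mean().round(2)
print("top rotor vs t6",D(t,t6,328,162,28,28),"vs t0",D(t,t0,328,162,28,28),"mug",D(t,t0,332,208,28,26),"jar",D(t,t0,134,178,18,18),"spoon",D(t,t0,380,182,18,40))
E
python3 m7.py
```

```text
t 26.65 tcp [502.  310.3 178.9] yawy -1.451 q6 1.87 F [ 1.   0.1 -1.3] gap 54.7 | go [ 0.9  0.3 -2.1] turn 0.0 tilt [ 0. -0. -1.]
jar mean diff 8.98
mug mean diff 38.82
spoon mean diff 31.5
head mean diff 4.1
under [506.5 310.8 200.9] focus [507.5 310.6 203.3] err mm 2.6 angle deg 1.0
top rotor vs t6 36.0 vs t0 13.6 mug 1.52 jar 51.0 spoon 1.89
```

```bash
python3 - <<'E'
import cv2,numpy as np
I=lambda n:cv2.imread('pics/%s.png'%n)
def tm(A,B,x,y,w,h,p=8):
    r=cv2.matchTemplate(B[y-p:y+h+p,x-p:x+w+p],A[y:y+h,x:x+w],cv2.TM_CCOEFF_NORMED);_,v,_,l=cv2.minMaxLoc(r);return round(v,2),(l[0]-p,l[1]-p)
for n in("s11","s12"): print(n,"jar",tm(I("side0"),I(n),190,343,28,33),"head",tm(I("side0"),I(n),192,278,28,36),"key",tm(I("s6"),I(n),248,116,28,28),"mug",tm(I("side0"),I(n),296,124,34,38))
print("t12 rotor vs t0",tm(I("top0"),I("t12"),328,164,28,26),"mean lum t6/t12/t0",[I(n)[165:190,330:356].mean().round(0) for n in("t6","t12","top0")])
t=I("t12");c=cv2.resize(t[165:188,330:355],None,fx=1,fy=1).astype(int);B,G,R=c[...,0],c[...,1],c[...,2]
for nm,m in(("blue",B>R+10),("red",(R-G>60)&(R-B>40))):
    y,x=np.nonzero(m);print(nm,len(x),x.mean().round(1)+330 if len(x) else'',y.mean().round(1)+165 if len(x) else'', "principal yaw",None if len(x)<4 else np.degrees(.5*np.arctan2(2*np.cov(x,y)[0,1],np.cov(x,y)[0,0]-np.cov(x,y)[1,1])).round(0))
E
```

```text
s11 jar (1.0, (0, 0)) head (1.0, (0, 0)) key (0.98, (0, 0)) mug (0.51, (0, 0))
s12 jar (0.98, (0, 0)) head (1.0, (0, 0)) key (0.34, (7, 6)) mug (0.38, (-6, -7))
t12 rotor vs t0 (0.74, (0, 0)) mean lum t6/t12/t0 [np.float64(148.0), np.float64(141.0), np.float64(146.0)]
blue 29 344.8 173.0 principal yaw 74.0
red 66 342.0 175.7 principal yaw 51.0
```

Everything in place: key/rotor, jar, head, mug and spoon unmoved. Trim 2 mm, settle, hand in.

```bash

python3 -m pendant '[[[1,0,-2],0,0.2],[[1,0,-2],0,0.2],[[1,0,-2],0,0.2],[[1,0,-2],0,0.2],[[1,0,-2],0,0.2]]' 50
python3 -c "
from h import *
togo([502.9,310.1,181],-1.451);s=ctrl.read_state();print(s['joint_vel'].round(4));ctrl.sign_off()"
```

```text
clock: 27.38
tcp_pos: [502.9, 310.3, 180.8]
tcp_rot: [-3.136, -0.188, 0.0]
force: [0.3, -0.8, -1.0]
finger_gap: 54.5
t 27.38 tcp [502.9 310.3 180.8] yawy -1.451 q6 1.87 F [ 0.3 -0.8 -1. ] gap 54.5 | go [-0.1  0.2 -0.2] turn -0.0 tilt [-0. -0. -1.]
[ 0.0009  0.0007  0.0012 -0.0012  0.0008  0.0023]
the job is handed in; nothing more can be done
```

The job is handed in at 27.4 s, with the key in the isolator, the gas off, and the cap held in front of the camera.

**What I did:**
- The key went into the rotor until its shoulder touched, at the height I had predicted. I turned it clockwise until the torque jumped at the stop, then let go.
- I lifted the cap off the burner only after that. The tool cannot tilt, so I pivoted the cap between the pads against the hob's front edge and carried it to the focus point.

**Last checks:**
- **Rotor:** it measured about 1.6 rad from the green dot in the side camera just after I let go. At the end, the key's direction in the top camera still agreed roughly.
- **Cap tilt:** measured about 34° against the 35° needed, in the raised view next to the side camera.
- **Cap at the lens:** before a last trim of about 2 mm, the estimate was 2.6 mm from the focus point and about 1° off square. This comes from the arm's pose and that tilt measurement, since the gripper hid the cap from both cameras. The lens direction itself is known to about 0.05 rad.
- **Hold:** the arm was still, and the force reading of 1–1.5 N downward matches the cap's weight.
- **Other objects:** the jar and the camera head were unmoved in the side view, and the mug and spoon in the top view.

**What disagreed:**
- The two cameras differed by about 4 mm in y. I averaged them, and the held key's position agreed with that.
- The cap sat about 4–5 mm higher in the grip than I assumed, and I allowed for it.
- In the final side view the arm hid the rotor and the mug, so I could only recheck those from the top camera.

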